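# Open the latched incubator door

## Robot

A 7-joint arm with a two-finger parallel gripper is mounted at the origin on the work surface. World frame = base frame: x ahead of the robot, y to its left, z up, the work surface at z = 0. Lengths are in m, angles in rad, forces in N, time in s.
With the tool pointing down it reaches from about 0.4 to 0.85 m from the base axis. Payload 10.4 kg.
Tool frame: the origin (TCP) lies at the very end of the fingers, on their centre line; the grasp point (between the pads) lies 19 mm behind it; z points along the fingers, y is the direction in which the jaws open and shut (so a half turn about z gives the same grasp; the last joint's range is limited). The gripper opens to 87 mm and grips with 3 to 60 N. Pads are 19 mm wide; open, the fingers measure 117 mm over their backs; the gripper's body (75 mm by 190 mm) begins 51 mm behind the grasp point.
Start: joints at [-1.281, 0.332, -0.065, 1.46, 0.022, 1.35, -0.088], TCP at [0.192, 0.595, 0.223] pointing down, gripper open.
Joint ranges: [-2.6, 2.6], [-0.5, 2.12], [-1.47, 1.34], [0.16, 2.42], [-1.27, 4.41], [0.06, 2.06], [-2.6, 2.6]. Speed limits (rad/s): [2.22, 2.22, 2.79, 2.79, 3.14, 3.14, 3.14].

## Interface

Orientations are given as a unit quaternion [x, y, z, w].
In Python, from bench import read_state, camera, close_job, recognise, masks_of gives the robot as it stands.
- The arm moves only by the tool play_rows, never from a script. Its argument "moves" is a list of rows, each a list of 3 entries, a list of its own where there are three numbers: the shift along the tool's x, y, z in cm, then the turn, a rotation vector about the tool's x, y, z in rad, then the finger opening in cm, from 0 to 8.7. In form: [[[dx, dy, dz], [ax, ay, az], jaw], ...]. A call has 1 to 8 rows; each row is the pose to reach, as a shift and turn from the pose commanded when the call began, along the tool's axes at that moment; what a row does not reach only later rows make up. A row lasts 1/8 s, in which the tool goes at most 62.5 mm and 10.7 degrees, less where a joint would pass 70% of its speed; a pose out of reach is approached as far as the arm can. A call with a gripper value outside its range is refused whole. The fingers move at their own pace and stop on an object; "grip_force" is the grip in N (left out, the last holds). Time passes only in rows, so rows that repeat a pose let the fingers close. It gives the time, the measured TCP pose, the force and the opening at its end, in the units of the state.
- read_state(): the state, without advancing time (a new reading comes with each control period).
- camera(name): name is "side" or "top" or "wrist"; returns a dict with "frame" (480x640x3 uint8, red, green, blue), "intrinsics" (3x3 intrinsics, pixels), "camera_from_world" (4x4, takes a point from world to camera coordinates). Camera axes: x right, y down, z forward; pixel columns grow to the right and rows downward; lengths in m; the calibration is good to about 2 mm. The wrist camera is an equidistant fisheye: a pixel r from the principal point sees the ray r / f radians off the axis. A picture is of the moment at which its call begins. There is no depth.
- close_job(): hands the job in, once; it reports no verdict.
Trained networks look in a picture, given as the dict that the camera call returned (one of the last four; its "shot" number tells which), for a name from the list of things; names that differ only in an ending like _2 or _b are one class to them, and where a whole thing is asked for, a point or a joint stands for the part that bears it (a point fixed in the world has none). Each returns a list of dicts, best first, with "conf" (0 to 1); they miss things now and then, are a little off and sometimes report something else, mostly with a low value. They report only what shows in the picture. A call takes as long as a camera call.
- recognise(picture, query): "at" ([column, row] in pixels, amid what is visible of it).
- masks_of(picture, query): "region" (480x640 bool, what is visible of it) and "at" ([column, row] in pixels, amid what is visible of it).
The state is a dict: "time": time; "joint_positions": joint angles; "joint_vel": joint speeds; "joint_torque": joint torques, N m; "ee_pos": TCP position; "eef_rot": TCP orientation; "ft_force": force on the tool from outside, world axes, zero at the start; "torque": the same for the moment, N m; "width": finger opening in m.
Only numpy, scipy, OpenCV 4.12 (cv2) and the standard library are available. Lean on these libraries where they do the work, as an engineer would, in place of code of your own. Each camera call takes 0.05 s, during which the arm holds its last target.

## Task

Open the incubator's green front door: lift the black paddle handle with the orange edge by feel until its hidden latch comes up softly against its stop, then, still holding the paddle up, swing the door gently and wide open, more than sixty degrees. Do not wrench the paddle hard against its stop and do not haul on the door while it is still latched. Then let go, leaving the door standing open with the paddle sprung back, and leave the things on the bench alone.

Things in the scene. Friction and masses are not known exactly. Their poses are not given: they have to be found in the camera images.
- incubator: White benchtop incubator fixed to the bench, 260 deep (x) x 240 wide (y) x 190 high (z) mm. Origin: centre of its underside, at bench height; its front, with the green door, faces its own -x, which points away from the robot and to its right. Its z is up.
- door (a joint): Opening angle of the green door, rad: 0 shut, stop at 1.75; has 0.015 of play while latched. Upright hinge at the incubator's +y side; seen from above it opens clockwise, towards the front. Panel 200 wide x 150 high x 15 thick mm, 30 to 180 mm above the bench. Its stiff hinge (0.12 N m) keeps it where it is left. Once it is 0.1 open, the pawl is past the keeper and the paddle need not be held up.
- door_hinge (a point): Point on the door's upright hinge axis, mid thickness of the panel, 150 mm above the bench. Axes turn with the door (shut: those of the incubator): y runs from the free edge to the hinge, -x points out of the front.
- door_edge (a point): Point on the door's free edge, 200 mm from the hinge, 150 mm above the bench, mid thickness; axes as door_hinge.
- paddle (a joint): Lift angle of the black paddle, rad: 0 at rest (sprung down), growing as its free edge is lifted (1.5 to 3.5 N there). Its level pivot, along the door's y, is 150 mm above the bench, 165 mm from the hinge axis, 22 mm in front of it. The latch comes clear somewhere between 0.04 and 0.42, unseen and different each time; some 0.04 later a firm rubber buffer stops it (see pawl).
- paddle_grip (a point): Centre of the orange roll, a bar 16 mm thick, 42 long (along the door's y), on the free edge of the black paddle plate (34 wide, 8 thick): pinch its two ends from above, free air beneath. 55 mm from the paddle's pivot, 76 in front of the hinge axis, 139 above the bench at rest, the plate then sloping down 0.2 rad. A firm pinch turns with the paddle. Axes: at rest those of the door.
- pawl: Hidden steel hook on the paddle's inner end, behind the door, held by a keeper; origin at the paddle's pivot. Lifting the paddle lowers it clear of the keeper and then onto a rubber buffer (about 7 N per mm of lift at the grip point), where it is always clear. Over 12 N against keeper or buffer damages it: about 1.5 mm of lift past first touch of the buffer.
- tube_rack: Blue rack of capped tubes, 70 x 110 x 88 mm, loose; origin: centre of its underside. Leave alone.
- reagent_bottle: Amber bottle with a blue cap, 60 mm across, 130 mm high, loose; origin: centre of its underside. Leave alone.
- tip_box: Yellow pipette tip box with a clear cover, 120 x 85 x 72 mm, loose; origin: centre of its underside. Leave alone.

How it is judged:
By the outcome, as a careful person would: the job done as asked, in the order asked, and still so for the second after the job is handed in, with the robot touching nothing.
It also fails if it takes over 64 s, if anything falls off the work surface, if the arm or the gripper's body presses on something with over 40 N, if the wrist force passes 120 N, or if a joint passes its speed limit or range.

## Working session

There is one attempt and no reset: what is moved stays moved. The work goes in short steps, Python scripts to look and compute and a tool call to move; the robot and the scene stay as the last step left them, time stands still between calls to the robot, and variables do not carry over. Pictures are saved under pics/ and viewed, and the job is handed in when it is done.

Besides the shell and the picture viewer there is one more tool, called after ">>>" as name(argument=value, ...), one argument or row to a line, values as JSON. play_rows: Moves the arm, as the interface text tells. Its arguments: {"type":"object","properties":{"moves":{"type":"array","items":{"type":"array"}},"grip_force":{"type":"number"}},"required":["moves"]}

```bash
mkdir -p pics; ls; python3 - <<'E'
from bench import *
import cv2
s=read_state(); print(s)
for n in ["side","top","wrist"]:
    p=camera(n); cv2.imwrite(f"pics/{n}0.png",p["frame"][:,:,::-1]); print(n,p["intrinsics"],p["camera_from_world"])
    for q in ["incubator","door","paddle_grip","door_hinge","door_edge"]:
        print(q,[(r["at"],round(r["conf"],2)) for r in recognise(p,q)][:3])
E
```

```text
pics
{'time': 0.0, 'joint_positions': array([-1.28060411,  0.33290985, -0.06467863,  1.46096638,  0.02159153,
        1.34988103, -0.08849117]), 'joint_vel': array([-0.00069722,  0.00047653,  0.00053978, -0.00119992,  0.00260275,
       -0.00011123,  0.00013206]), 'joint_torque': array([ 9.51352831e-05, -6.23245597e+01,  2.45717238e-02, -3.89898419e+01,
       -6.14079041e-02,  3.97349638e-02,  1.54184836e-04]), 'ee_pos': array([0.19221686, 0.59429344, 0.22171819]), 'eef_rot': array([ 1.55755186e-01,  9.87795415e-01, -7.30258061e-04, -8.15912880e-05]), 'ft_force': array([-0.14112721,  0.49815558,  0.6431596 ]), 'torque': array([-0.02130106, -0.08068166, -0.02594518]), 'width': 0.08677878932214546}
side [[485.79264504   0.         323.00217692]
 [  0.         485.79264504 247.44273721]
 [  0.           0.           1.        ]] [[ 0.95996962 -0.27994725  0.00937358 -0.51550738]
 [-0.19263311 -0.68411469 -0.70347678  0.32052185]
 [ 0.203349    0.67351067 -0.71065643  0.82720212]
 [ 0.          0.          0.          1.        ]]
incubator [([264.8, 320.8], 0.79)]
door [([371.2, 340.4]
[... 546 characters left out ...]
ator [([387.5, 326.6], 0.84)]
door [([453.7, 249.2], 0.96)]
paddle_grip [([453.6, 238.6], 0.77), ([279.9, 247.7], 0.36), ([259.8, 192.4], 0.25)]
door_hinge [([454.8, 250.7], 0.57)]
door_edge [([452.7, 252.9], 0.96)]
wrist [[371.64829954   0.         317.64269046]
 [  0.         371.64829954 239.17687499]
 [  0.           0.           1.        ]] [[ 3.07392699e-01  9.51582688e-01 -3.41206589e-04 -6.27293614e-01]
 [ 9.15066755e-01 -2.95498429e-01  2.74469511e-01 -3.34162620e-02]
 [ 2.61079609e-01 -8.46821506e-02 -9.61595742e-01  3.91562051e-01]
 [ 0.00000000e+00  0.00000000e+00  0.00000000e+00  1.00000000e+00]]
incubator [([4.2, 467.7], 0.55)]
door []
paddle_grip []
door_hinge []
door_edge []
```

View pics/side0.png

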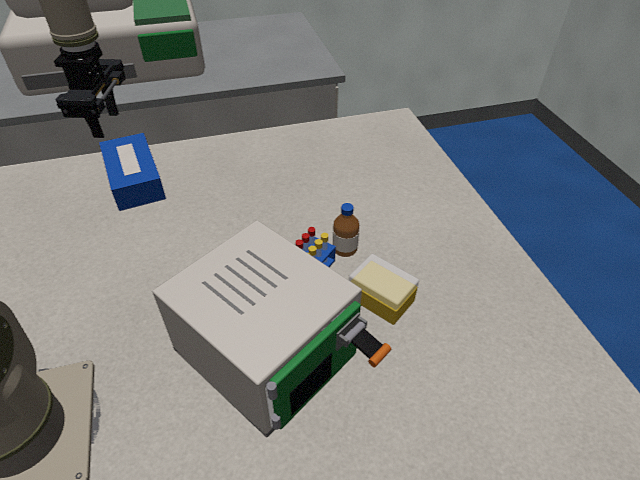

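View pics/top0.png

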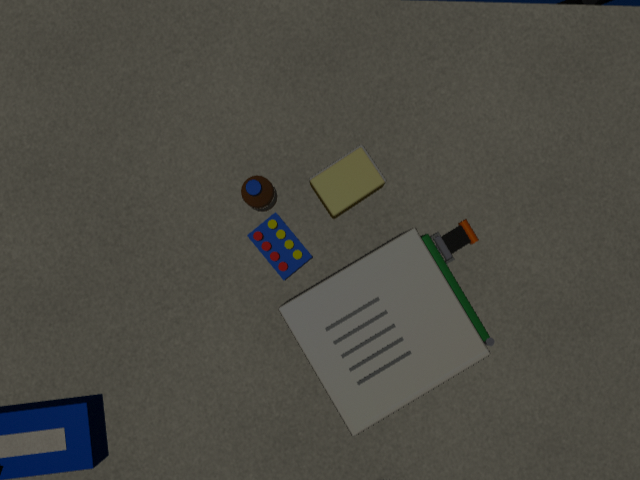

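View pics/wrist0.png

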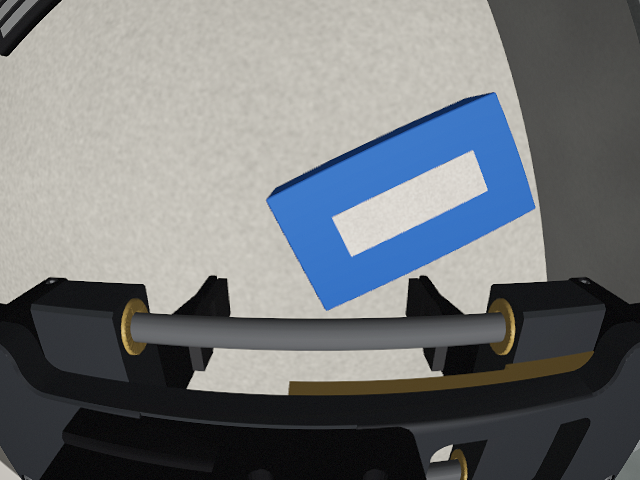

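The side view shows the orange roll at about (380,354) and the hinge at about (272,400). The top view shows the roll at about (468,231), with incubator top corners (417,229), (489,353), (354,434) and (281,308). The wrist view shows only a blue box. Next I fit the pose.

```bash
cat > h.py <<'E'
import numpy as np, cv2
from scipy.optimize import least_squares
from scipy.spatial.transform import Rotation as R
def proj(p,X):
    X=np.atleast_2d(X); T=p["camera_from_world"]; c=X@T[:3,:3].T+T[:3,3]; K=p["intrinsics"]
    return np.c_[K[0,0]*c[:,0]/c[:,2]+K[0,2],K[1,1]*c[:,1]/c[:,2]+K[1,2]]
def orange(p):
    h=cv2.cvtColor(p["frame"],cv2.COLOR_RGB2HSV)
    m=((h[...,0]>=5)&(h[...,0]<=16)&(h[...,1]>190)&(h[...,2]>70)).astype(np.uint8)
    n,l,st,c=cv2.connectedComponentsWithStats(m)
    return [(st[i].tolist(),c[i].round(1).tolist()) for i in range(1,n) if st[i,4]>20], m
def pose2world(q,X):
    c,s=np.cos(q[2]),np.sin(q[2]); X=np.atleast_2d(X)
    return np.c_[q[0]+c*X[:,0]-s*X[:,1],q[1]+s*X[:,0]+c*X[:,1],X[:,2]]
E
python3 - <<'E'
from bench import *; from h import *
t=camera("top"); s=camera("side")
for p in (t,s): print(orange(p)[0])
cs=np.array([[-.13,-.12,.19],[-.13,.12,.19],[.13,.12,.19],[.13,-.12,.19]])
ot=np.array([[417,229],[489,353],[354,434],[281,308]]);os_=np.array([[359,292],[265,382],[157,295],[258,223]])
f=lambda q:np.r_[(proj(t,pose2world(q,cs))-ot).ravel(),(proj(s,pose2world(q,cs))-os_).ravel()]
r=least_squares(f,[.45,-.1,2.1],loss='soft_l1');print(r.x,f(r.x).reshape(-1,2).round(1))
for a in np.arange(0,6.3,.5):
    r2=least_squares(f,[.45,-.1,a],loss='soft_l1'); print(r2.cost,r2.x)
E
```

```text
[([460, 220, 18, 24, 164], [468.8, 231.2])]
[([369, 343, 22, 24, 186], [379.5, 354.7])]
[0.43563804 0.04438477 2.13165058] [[ 0.  -3.9]
 [ 4.5 -0.2]
 [ 1.   1.8]
 [-1.5 -1.6]
 [ 5.1 -2. ]
 [-6.   5.3]
 [-5.4 -3.1]
 [-0.2 -2.9]]
33.80202741906307 [0.43563804 0.04438476 2.13165067]
33.80202741906342 [0.43563804 0.04438476 2.13165067]
33.80202741906296 [0.43563804 0.04438476 2.13165067]
33.802027419142746 [0.43563804 0.04438477 2.1316506 ]
33.80202741911747 [0.43563804 0.04438477 2.13165061]
33.80202741908482 [0.43563804 0.04438477 2.13165063]
33.802027419098785 [0.43563804 0.04438477 2.13165062]
33.802027419063165 [0.43563804 0.04438476 2.13165067]
33.80202741906328 [0.43563804 0.04438476 2.13165067]
33.80202741906293 [0.43563804 0.04438476 2.13165067]
33.80202741906626 [0.43563804 0.04438476 8.41483596]
1725.7934648122264 [0.43350154 0.07383448 5.69141406]
1725.7934648122416 [0.43350154 0.07383447 5.69141409]
```

```bash
python3 - <<'E'
from bench import *; from h import *
t=camera("top"); s=camera("side")
cs0=np.array([[-.13,-.12,.19],[-.13,.12,.19],[.13,.12,.19],[.13,-.12,.19]])
ot=np.array([[417,229],[489,353],[354,434],[281,308]]);os_=np.array([[359,292],[265,382],[157,295],[258,223]])
def f(q):
    cs=cs0.copy(); cs[:2,0]+=q[3]
    cs[:,2]+=q[4]
    return np.r_[(proj(t,pose2world(q,cs))-ot).ravel(),(proj(s,pose2world(q,cs))-os_).ravel()]
r=least_squares(f,[.45,-.1,2.1,0,0],loss='soft_l1');print(r.x,f(r.x).reshape(-1,2).round(1))
# roll triangulation
g=lambda X:np.r_[proj(t,X)[0]-[468.8,231.2],proj(s,X)[0]-[379.5,354.7]]
r3=least_squares(g,[.6,-.2,.14]);print("roll",r3.x,g(r3.x))
# ends
m=orange(t)[1]; ys,xs=np.nonzero(m); print(cv2.minAreaRect(np.c_[xs,ys].astype(np.float32)))
m=orange(s)[1]; ys,xs=np.nonzero(m); print(cv2.minAreaRect(np.c_[xs,ys].astype(np.float32)))
for n,p in (("t",t),("s",s)):
    fr=p["frame"][:,:,::-1]
    c=fr[200:380,380:520] if n=="t" else fr[220:420,140:420]
    c=cv2.convertScaleAbs(c,alpha=2 if n=="t" else 1.2); k=4 if n=="t" else 2.8
    cv2.imwrite(f"pics/c{n}.png",cv2.resize(c,None,fx=k if n=="t" else 2.8,fy=3.3 if n=="t" else 2.8))
E
```

```text
[ 0.43588874  0.04444498  2.13249109  0.00524072 -0.0083699 ] [[-3.7 -2.1]
 [ 0.2  0.3]
 [ 0.8  0.1]
 [-1.1 -2. ]
 [ 2.5 -0.6]
 [-7.7  5.9]
 [-4.1  0.1]
 [ 0.2  0.2]]
roll [ 0.60190552 -0.09887166  0.14139763] [-0.06157977  0.19016251  0.1864078  -0.01691058]
((468.7437744140625, 231.1483612060547), (24.049741744995117, 6.968959808349609), 59.93141555786133)
((361.4344482421875, 287.9682922363281), (150.19712829589844, 54.491336822509766), 62.6884651184082)
```

View pics/cs.png

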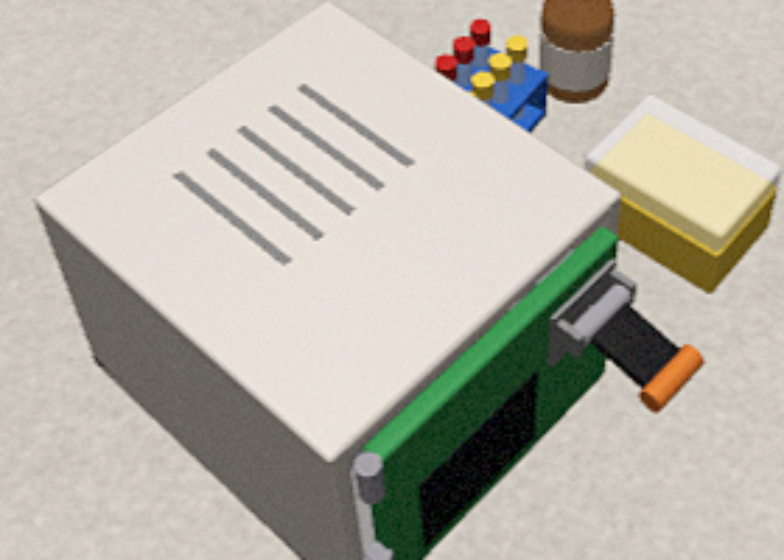

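View pics/ct.png

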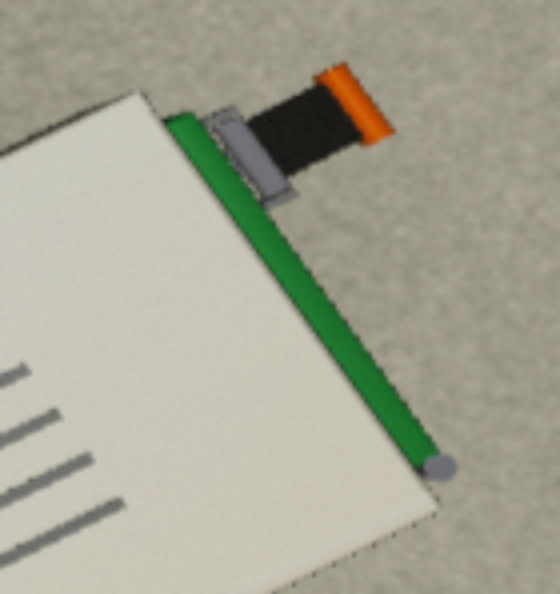

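```bash
python3 - <<'E'
from bench import *; from h import *
t=camera("top"); s=camera("side")
cs0=np.array([[-.13,-.12,.19],[-.13,.12,.19],[.13,.12,.19],[.13,-.12,.19]])
ot=np.array([[415.5,228],[489.5,354.5],[354,434],[281,308]]);os_=np.array([[360.7,289.6],[258.6,384.3],[153.6,292.5],[257.9,220.7]])
def f(q):
    cs=cs0.copy(); cs[:2,0]+=q[3]
    return np.r_[(proj(t,pose2world(q,cs))-ot).ravel(),(proj(s,pose2world(q,cs))-os_).ravel()]
r=least_squares(f,[.45,-.1,2.1,0],loss='soft_l1');print(r.x,f(r.x).reshape(-1,2).round(1))
q=r.x
def tri(a,b):
    g=lambda X:np.r_[proj(t,X)[0]-a,proj(s,X)[0]-b]
    r=least_squares(g,[.6,-.2,.14]);return r.x,g(r.x)
for n,a,b in (("roll",[468.8,231.2],[379.5,354.7]),("hinge",[490,341.5],[271.4,385])):
    X,e=tri(a,b); c,sn=np.cos(q[2]),np.sin(q[2]); d=X[:2]-q[:2]
    print(n,X,e.round(1),"inc",c*d[0]+sn*d[1],-sn*d[0]+c*d[1])
# roll axis yaw in top: angle 59.93 deg in image
X,_=tri([468.8,231.2],[379.5,354.7])
yaw=q[2]; u=np.array([-np.sin(yaw),np.cos(yaw),0])
e=proj(t,np.array([X-u*.021,X+u*.021]));print(e,np.degrees(np.arctan2(*(e[1]-e[0])[::-1])))
m=orange(t)[1]; ys,xs=np.nonzero(m); 
v=cv2.fitLine(np.c_[xs,ys].astype(np.float32),cv2.DIST_L2,0,.01,.01).ravel(); print(np.degrees(np.arctan2(v[1],v[0])))
E
```

```text
[0.43658101 0.04299769 2.12938435 0.0072224 ] [[-1.2 -1.2]
 [ 1.   0.2]
 [ 1.7  1.2]
 [-0.6 -2.4]
 [ 0.9 -1.2]
 [-2.5  0.6]
 [-1.4 -0.3]
 [ 0.7 -0.3]]
roll [ 0.60190552 -0.09887166  0.14139763] [-0.1  0.2  0.2 -0. ] inc -0.2079260457445915 -0.06500664877812401
hinge [ 0.42064184 -0.1261365   0.18195395] [ 0.1 -0.4 -0.3  0. ] inc -0.13497892875525475 0.10315580279457805
[[462.43944788 220.89493008]
 [475.04856424 241.90400895]] 59.028886564345896
59.156033
```

The roll and hinge agree with the given sizes: offsets are 73/168 mm against 76/165 mm, and z is 141 mm against 139 mm. Next I write a planner helper for the moves.

```bash
cat > m.py <<'E'
from h import *; import json,os
YAW=2.130
xh=np.array([np.cos(YAW),np.sin(YAW),0]); yh=np.array([-np.sin(YAW),np.cos(YAW),0]); zh=np.array([0,0,1.])
ROLL=np.array([.602,-.099,.140])
def hinge(): return ROLL+.076*xh+.165*yh
def target(lift=0,door=0,tilt0=0.25,back=0,roll=None):
    """TCP pose: lift angle, door angle, outward pre tilt, back off along tool z"""
    ro=ROLL if roll is None else roll
    A=np.c_[xh,-yh,-zh]                      # tool axes in world, upright
    piv=ro+.054*xh+.011*zh
    H=ro+.076*xh+.165*yh
    Rl=R.from_rotvec(lift*yh)  # turned below for sign
    # lift: -x -> +z : rotation about +yh takes z->x, x->-z, so -x->+z
    M=Rl.as_matrix(); g=piv+M@(ro-piv)
    Rt=M@A@R.from_rotvec([0,tilt0,0]).as_matrix()
    D=R.from_rotvec([0,0,-door]).as_matrix()
    g=H+D@(g-H); Rt=D@Rt
    return g+Rt[:,2]*(.019-back),Rt
def rel(p0,R0,p,Rm):
    return (R0.T@(p-p0)*100).round(2).tolist(), R.from_matrix(R0.T@Rm).as_rotvec().round(3).tolist()
def load(): d=json.load(open("cmd.json")); return np.array(d["p"]),np.array(d["R"])
def save(p,Rm): json.dump({"p":list(map(float,p)),"R":np.array(Rm).tolist()},open("cmd.json","w"))
def applyrow(row):
    p,Rm=load(); save(p+Rm@np.array(row[0])/100, Rm@R.from_rotvec(row[1]).as_matrix())
E
python3 - <<'E'
from m import *; from bench import *
s=read_state(); R0=R.from_quat(s["eef_rot"]).as_matrix(); p0=np.array([.192,.595,.223]); save(p0,R0); print(R0.round(3))
p=camera("wrist"); T=p["camera_from_world"]; c=-T[:3,:3].T@T[:3,3]; print("cam in tool",R0.T@(c-s["ee_pos"]))
pt,Rt=target(back=.13); print(pt,Rt.round(2), target()[0])
rv=R.from_matrix(R0.T@Rt).as_rotvec(); print(rv)
a0=np.arctan2(p0[1],p0[0]);a1=np.arctan2(pt[1],pt[0]);r0=np.hypot(*p0[:2]);r1=np.hypot(*pt[:2])
for i in range(1,13):
    k=i/12; a=a0+(a1-a0)*k; r=r0+(r1-r0)*k; z=p0[2]+(pt[2]-p0[2])*k+.03*np.sin(np.pi*k)
    P=np.array([r*np.cos(a),r*np.sin(a),z]); print(i,rel(p0,R0,P,R0@R.from_rotvec(rv*k).as_matrix()),P.round(3))
    if i==6: save(P,R0@R.from_rotvec(rv*k).as_matrix())
E
```

```text
[[-0.951  0.308  0.   ]
 [ 0.308  0.951  0.   ]
 [ 0.     0.    -1.   ]]
cam in tool [ 0.07556301  0.0023804  -0.16287851]
[ 0.61656882 -0.12227879  0.24754928] [[-0.51  0.85 -0.13]
 [ 0.82  0.53  0.21]
 [ 0.25  0.   -0.97]] [ 0.59950624 -0.09501534  0.12159066]
[-0.08722272  0.2396611   0.69508308]
1 ([-7.56, -0.43, -0.98], [-0.007, 0.02, 0.058]) [0.263 0.568 0.233]
2 ([-15.02, -1.76, -1.91], [-0.015, 0.04, 0.116]) [0.33  0.532 0.242]
3 ([-22.27, -3.99, -2.74], [-0.022, 0.06, 0.174]) [0.392 0.488 0.25 ]
4 ([-29.19, -7.09, -3.42], [-0.029, 0.08, 0.232]) [0.448 0.438 0.257]
5 ([-35.7, -10.99, -3.92], [-0.036, 0.1, 0.29]) [0.498 0.381 0.262]
6 ([-41.69, -15.66, -4.23], [-0.044, 0.12, 0.348]) [0.54  0.318 0.265]
7 ([-47.07, -21.02, -4.33], [-0.051, 0.14, 0.405]) [0.575 0.25  0.266]
8 ([-51.76, -27.0, -4.24], [-0.058, 0.16, 0.463]) [0.601 0.179 0.265]
9 ([-55.7, -33.5, -3.97], [-0.065, 0.18, 0.521]) [0.619 0.105 0.263]
10 ([-58.83, -40.43, -3.55], [-0.073, 0.2, 0.579]) [0.627 0.029 0.258]
11 ([-61.1, -47.69, -3.03], [-0.08, 0.22, 0.637]) [ 0.627 -0.047  0.253]
12 ([-62.47, -55.18, -2.46], [-0.087, 0.24, 0.695]) [ 0.617 -0.122  0.248]
```

>>> play_rows(
  moves=[
    [[-5.6, -0.3, -0.8], [-0.005, 0.015, 0.043], 8.7],
    [[-11.3, -1.0, -1.5], [-0.011, 0.03, 0.087], 8.7],
    [[-16.8, -2.2, -2.1], [-0.016, 0.045, 0.13], 8.7],
    [[-22.3, -4.0, -2.7], [-0.022, 0.06, 0.174], 8.7],
    [[-27.5, -6.3, -3.3], [-0.027, 0.075, 0.217], 8.7],
    [[-32.5, -9.0, -3.7], [-0.033, 0.09, 0.26], 8.7],
    [[-37.2, -12.2, -4.0], [-0.038, 0.105, 0.304], 8.7],
    [[-41.7, -15.7, -4.2], [-0.044, 0.12, 0.348], 8.7],
  ],
)

```text
time: 2.25
ee_pos: [0.5418, 0.3156, 0.2648]
eef_rot: [0.325, 0.944, 0.031, -0.056]
ft_force: [0.9, 0.7, 0.7]
width: 0.087
```

```bash
cat > s.py <<'E'
from m import *
import sys
def plan(n,p,Rm,p0=None,R0=None):
    pass
E
python3 - <<'E'
from m import *; from bench import *
p0=np.array([.192,.595,.223]); R0=load()[1]
import json
s=read_state()
R00=R.from_quat([.15575,.9878,-.0007,-.0001]).as_matrix()
row=[[-41.7,-15.7,-4.2],[-.044,.12,.348]]
p=p0+R00@np.array(row[0])/100; Rm=R00@R.from_rotvec(row[1]).as_matrix(); save(p,Rm)
print(p,s["ee_pos"],R.from_matrix(Rm).as_quat(),s["eef_rot"])
pt,Rt=target(back=.13); rv=R.from_matrix(Rm.T@Rt).as_rotvec()
a0=np.arctan2(p[1],p[0]);a1=np.arctan2(pt[1],pt[0]);r0=np.hypot(*p[:2]);r1=np.hypot(*pt[:2])
for i in range(1,9):
    k=i/8; a=a0+(a1-a0)*k; r=r0+(r1-r0)*k; z=p[2]+(pt[2]-p[2])*k+.01*np.sin(np.pi*k)
    P=np.array([r*np.cos(a),r*np.sin(a),z]); print(i,rel(p,Rm,P,Rm@R.from_rotvec(rv*k).as_matrix()))
E
```

```text
[0.5404779  0.31736402 0.26523051] [0.54179974 0.31556052 0.26475724] [ 0.32401922  0.94393841  0.03019352 -0.05549924] [ 0.32456095  0.94371025  0.0312771  -0.05561381]
1 ([-5.13, -2.31, -0.86], [-0.006, 0.015, 0.043])
2 ([-10.05, -5.09, -1.63], [-0.011, 0.03, 0.087])
3 ([-14.7, -8.3, -2.28], [-0.017, 0.045, 0.13])
4 ([-19.07, -11.94, -2.76], [-0.022, 0.06, 0.173])
5 ([-23.11, -15.96, -3.05], [-0.028, 0.075, 0.217])
6 ([-26.79, -20.34, -3.17], [-0.033, 0.09, 0.26])
7 ([-30.07, -25.03, -3.13], [-0.039, 0.105, 0.304])
8 ([-32.93, -30.01, -2.98], [-0.045, 0.12, 0.347])
```

>>> play_rows(
  moves=[
    [[-5.1, -2.3, -0.9], [-0.006, 0.015, 0.043], 8.7],
    [[-10.0, -5.1, -1.6], [-0.011, 0.03, 0.087], 8.7],
    [[-14.7, -8.3, -2.3], [-0.017, 0.045, 0.13], 8.7],
    [[-19.1, -11.9, -2.8], [-0.022, 0.06, 0.173], 8.7],
    [[-23.1, -16.0, -3.0], [-0.028, 0.075, 0.217], 8.7],
    [[-26.8, -20.3, -3.2], [-0.033, 0.09, 0.26], 8.7],
    [[-30.1, -25.0, -3.1], [-0.039, 0.105, 0.304], 8.7],
    [[-32.9, -30.0, -3.0], [-0.045, 0.12, 0.347], 8.7],
  ],
)

```text
time: 3.25
ee_pos: [0.6166, -0.124, 0.2461]
eef_rot: [0.481, 0.868, 0.061, -0.109]
ft_force: [-0.4, -0.7, 0.2]
width: 0.0871
```

```bash
python3 - <<'E'
from m import *; from bench import *
applyrow([[-32.9,-30.0,-3.0],[-.045,.12,.347]])
p,Rm=load(); w=camera("wrist"); s=read_state(); cv2.imwrite("pics/w1.png",w["frame"][:,:,::-1])
print(p,s["ee_pos"],s["ft_force"],s["torque"],R.from_matrix(Rm).as_quat(),s["eef_rot"],s["joint_positions"].round(2))
print(orange(w)[0])
def fish(X):
    T=w["camera_from_world"]; c=T[:3,:3]@X+T[:3,3]; K=w["intrinsics"]; r=np.hypot(c[0],c[1]); th=np.arctan2(r,c[2]); return K[0,2]+K[0,0]*th*c[0]/r,K[1,2]+K[0,0]*th*c[1]/r
for X in (ROLL,ROLL+.021*yh,ROLL-.021*yh): print(fish(X))
E
```

```text
[ 0.61640708 -0.12203437  0.24777159] [ 0.6135165  -0.13432799  0.24515113] [-3.24622714 -7.02194088 -0.80053999] [-0.80393508  0.07587918  0.1194134 ] [ 0.48077439  0.86795518  0.06055247 -0.10882644] [ 0.48708459  0.86451868  0.05910938 -0.10891345] [-0.06  0.5   0.45  1.26 -0.36  1.63  0.92]
[([293, 224, 55, 7, 284], [319.5, 227.6]), ([293, 235, 55, 9, 462], [319.6, 239.3])]
(np.float64(316.6183049622641), np.float64(236.1666803859047))
(np.float64(289.0717176791437), np.float64(236.1975573449365))
(np.float64(344.17308245892116), np.float64(236.14683143274587))
```

View pics/w1.png

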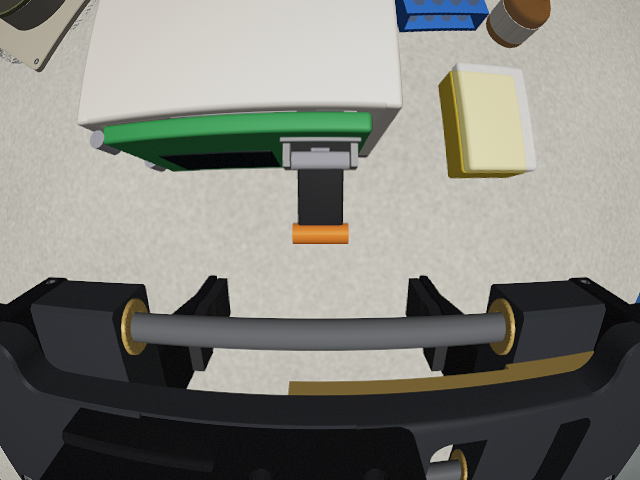

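The wrist view shows the roll between the fingers, spanning columns 293–348 at row 234. The arm was still settling, so I let it rest and measure again.

>>> play_rows(
  moves=[
    [[0, 0, 0], [0, 0, 0], 8.7],
    [[0, 0, 0], [0, 0, 0], 8.7],
    [[0, 0, 0], [0, 0, 0], 8.7],
    [[0, 0, 0], [0, 0, 0], 8.7],
  ],
)

```text
time: 3.8
ee_pos: [0.6169, -0.1212, 0.2466]
eef_rot: [0.48, 0.868, 0.061, -0.109]
ft_force: [0.1, -0.9, 0.5]
width: 0.0867
```

```bash
cat >> m.py <<'E'
def fish(w,X):
    T=w["camera_from_world"]; c=T[:3,:3]@X+T[:3,3]; K=w["intrinsics"]; r=np.hypot(c[0],c[1]); th=np.arctan2(r,c[2]); return np.array([K[0,2]+K[0,0]*th*c[0]/r,K[1,2]+K[0,0]*th*c[1]/r])
E
python3 - <<'E'
from m import *; from bench import *
p,Rm=load(); w=camera("wrist"); s=read_state()
print(p,s["ee_pos"],s["ft_force"],s["torque"],R.from_matrix(Rm).as_quat(),s["eef_rot"])
h=cv2.cvtColor(w["frame"],cv2.COLOR_RGB2HSV)
m=((h[...,0]>=4)&(h[...,0]<=18)&(h[...,1]>140)&(h[...,2]>70)); m[:150]=0;m[270:]=0
ys,xs=np.nonzero(m); print(xs.min(),xs.max(),ys.min(),ys.max(),xs.mean(),ys.mean())
for X in (ROLL,ROLL+.021*yh,ROLL-.021*yh): print(fish(w,X))
for c in([.01,0,0],[0,.01,0],[0,0,.01]): print(fish(w,ROLL+c)-fish(w,ROLL))
E
```

```text
[ 0.61640708 -0.12203437  0.24777159] [ 0.61687705 -0.12150756  0.24663531] [ 0.72592642 -0.03028505  0.18496885] [-0.26076064 -0.14497064  0.00148337] [ 0.48077439  0.86795518  0.06055247 -0.10882644] [ 0.48007115  0.86827275  0.06133182 -0.1089611 ]
290 345 226 245 317.511673151751 236.25486381322958
[314.26808016 238.93129142]
[286.78529828 238.87900246]
[341.78270198 238.98451449]
[11.10115046  6.97328922]
[  6.98336871 -11.10874245]
[-0.10726566  0.36799671]
```

>>> play_rows(
  moves=[
    [[0.1, 0, 2], [0, 0, 0], 8.7],
    [[0.1, 0, 4.5], [0, 0, 0], 8.7],
    [[0.1, 0, 7], [0, 0, 0], 8.7],
    [[0.1, 0, 9], [0, 0, 0], 8.7],
    [[0.1, 0, 10], [0, 0, 0], 8.7],
    [[0.1, 0, 10], [0, 0, 0], 8.7],
    [[0.1, 0, 10], [0, 0, 0], 8.7],
  ],
)

```text
time: 4.72
ee_pos: [0.6036, -0.1008, 0.1508]
eef_rot: [0.481, 0.868, 0.061, -0.108]
ft_force: [0.2, 0.2, 0.6]
width: 0.0871
```

```bash
python3 - <<'E'
from m import *; from bench import *
applyrow([[.1,0,10],[0,0,0]])
p,Rm=load(); w=camera("wrist"); si=camera("side"); t=camera("top"); s=read_state()
print(p,s["ee_pos"],s["ft_force"],s["torque"])
h=cv2.cvtColor(w["frame"],cv2.COLOR_RGB2HSV)
m=((h[...,0]>=4)&(h[...,0]<=18)&(h[...,1]>140)&(h[...,2]>70)); m[:150]=0;m[350:]=0
ys,xs=np.nonzero(m); print(xs.min(),xs.max(),ys.min(),ys.max(),xs.mean(),ys.mean())
for X in (ROLL,ROLL+.021*yh,ROLL-.021*yh): print(fish(w,X))
cv2.imwrite("pics/w2.png",w["frame"][:,:,::-1])
cv2.imwrite("pics/s2.png",cv2.resize(si["frame"][240:420,240:480,::-1],None,fx=3,fy=3))
E
```

```text
[ 0.60282417 -0.10023741  0.15112068] [ 0.60354436 -0.10074214  0.15056813] [0.67245583 0.99743339 0.46228953] [-0.3119409  -0.12858166 -0.0677226 ]
277 361 273 302 318.544404973357 289.0075488454707
[313.48788046 291.90091639]
[272.49595868 291.65535742]
[354.56496551 291.71938253]
```

View pics/w2.png

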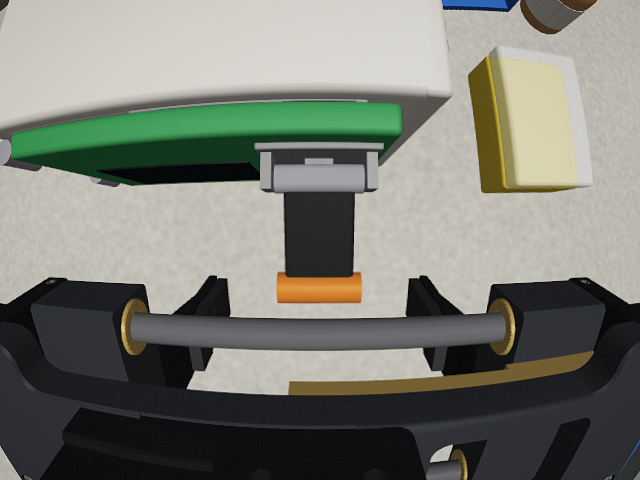

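View pics/s2.png

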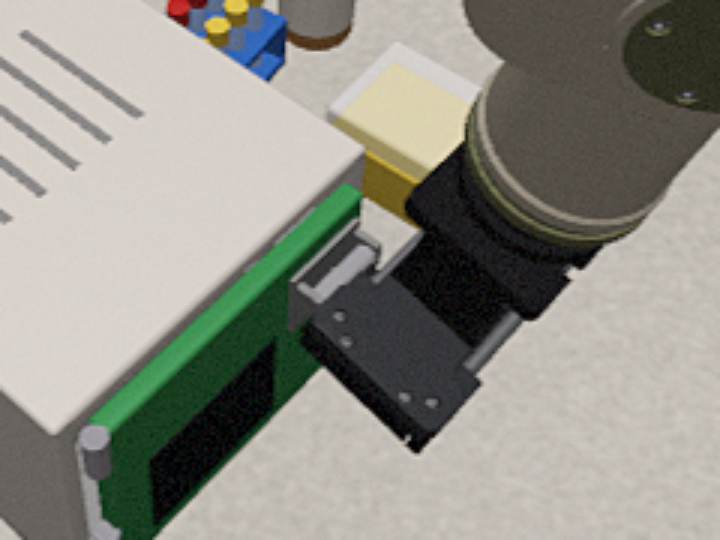

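The roll spans 277–361 and the pads 228–408, so it is centred. I add 1 mm inward, descend the last 3 cm and pinch.

>>> play_rows(
  moves=[
    [[0.1, 0, 1], [0, 0, 0], 8.7],
    [[0.1, 0, 2], [0, 0, 0], 8.7],
    [[0.1, 0, 3], [0, 0, 0], 8.7],
    [[0.1, 0, 3], [0, 0, 0], 8.7],
    [[0.1, 0, 3], [0, 0, 0], 8.7],
  ],
)

```text
time: 5.5
ee_pos: [0.5989, -0.0934, 0.1212]
eef_rot: [0.481, 0.868, 0.061, -0.109]
ft_force: [-0.2, -0.3, -0.5]
width: 0.087
```

>>> play_rows(
  moves=[
    [[0, 0, 0], [0, 0, 0], 4.8],
    [[0, 0, 0], [0, 0, 0], 4.8],
    [[0, 0, 0], [0, 0, 0], 4.8],
    [[0, 0, 0], [0, 0, 0], 4.8],
  ],
  grip_force=5,
)

```text
time: 6.0
ee_pos: [0.5987, -0.0933, 0.1211]
eef_rot: [0.481, 0.868, 0.061, -0.109]
ft_force: [0.0, -0.5, -0.2]
width: 0.0551
```

```bash
python3 - <<'E'
from m import *; from bench import *
applyrow([[.1,0,3],[0,0,0]])
p,Rm=load(); w=camera("wrist"); s=read_state()
print(p,s["ee_pos"],s["ft_force"],s["torque"],s["width"])
cv2.imwrite("pics/w3.png",w["frame"][:,:,::-1])
print(fish(w,ROLL), target())
E
```

```text
[ 0.59838948 -0.09312334  0.12229841] [ 0.59874821 -0.09330786  0.12108737] [ 0.30770389 -0.52564745 -0.08492076] [-0.32326184 -0.12579912  0.01830262] 0.052029276334943884
[313.31056243 323.43412992] (array([ 0.59950624, -0.09501534,  0.12159066]), array([[-0.51401902,  0.84767784, -0.13125061],
       [ 0.82132559,  0.53051134,  0.20971885],
       [ 0.24740396,  0.        , -0.96891242]]))
```

View pics/w3.png

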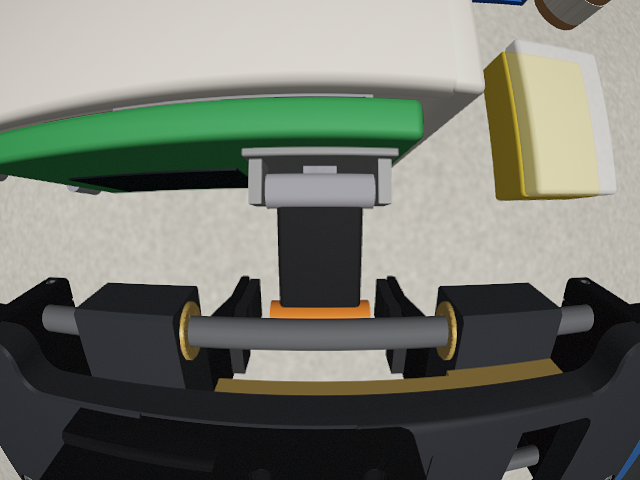

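The roll (270–370) sits centrally between the pads (260–377). I close gently, then firm up.

>>> play_rows(
  moves=[
    [[0, 0, 0], [0, 0, 0], 3.8],
    [[0, 0, 0], [0, 0, 0], 3.8],
    [[0, 0, 0], [0, 0, 0], 3.8],
    [[0, 0, 0], [0, 0, 0], 3.8],
  ],
  grip_force=5,
)

```text
time: 6.55
ee_pos: [0.5994, -0.0931, 0.1211]
eef_rot: [0.481, 0.868, 0.062, -0.108]
ft_force: [5.3, 0.6, -2.2]
width: 0.0417
```

>>> play_rows(
  moves=[
    [[0, 0, 0], [0, 0, 0], 3.8],
    [[0, 0, 0], [0, 0, 0], 3.8],
    [[0, 0, 0], [0, 0, 0], 3.8],
  ],
  grip_force=25,
)

```text
time: 6.92
ee_pos: [0.5994, -0.093, 0.1211]
eef_rot: [0.481, 0.868, 0.062, -0.108]
ft_force: [6.0, 1.2, -2.3]
width: 0.0412
```

```bash
python3 - <<'E'
from m import *; from bench import *
s=read_state(); Rt=R.from_quat(s["eef_rot"]).as_matrix()
print(s["time"],s["ee_pos"],s["ft_force"],s["torque"],s["width"],"force door axes",[round(float(s["ft_force"]@a),2) for a in (xh,yh,zh)])
p,Rm=load()
# arc plan: steps in lift relative to commanded
ro=p-.019*Rm[:,2]; print("grasp",ro)
piv=ro+.054*xh+.011*zh
for a in np.arange(.02,.49,.02):
    M=R.from_rotvec(a*yh).as_matrix(); P=piv+M@(p-piv); print(round(a,2),rel(p,Rm,P,M@Rm))
E
```

```text
6.925 [ 0.59939715 -0.09303675  0.12113172] [ 6.02829536  1.20833384 -2.28519009] [-0.2334421  -1.30622225 -0.25282781] 0.04124963741980042 force door axes [-2.17, -5.75, -2.29]
grasp [ 0.60087257 -0.0971087   0.14070903]
0.02 ([-0.03, 0.0, -0.11], [-0.0, -0.02, -0.0])
0.04 ([-0.06, 0.0, -0.22], [-0.0, -0.04, -0.0])
0.06 ([-0.09, 0.0, -0.33], [-0.0, -0.06, -0.0])
0.08 ([-0.11, 0.0, -0.45], [-0.0, -0.08, -0.0])
0.1 ([-0.14, 0.0, -0.56], [-0.0, -0.1, -0.0])
0.12 ([-0.16, 0.0, -0.67], [-0.0, -0.12, -0.0])
0.14 ([-0.17, 0.0, -0.78], [-0.0, -0.14, -0.0])
0.16 ([-0.19, 0.0, -0.9], [-0.0, -0.16, -0.0])
0.18 ([-0.2, 0.0, -1.01], [-0.0, -0.18, -0.0])
0.2 ([-0.21, 0.0, -1.13], [-0.0, -0.2, -0.0])
0.22 ([-0.22, 0.0, -1.24], [-0.0, -0.22, -0.0])
0.24 ([-0.23, 0.0, -1.36], [-0.0, -0.24, -0.0])
0.26 ([-0.23, 0.0, -1.47], [-0.0, -0.26, -0.0])
0.28 ([-0.24, 0.0, -1.58], [-0.0, -0.28, -0.0])
0.3 ([-0.24, 0.0, -1.7], [-0.0, -0.3, -0.0])
0.32 ([-0.23, 0.0, -1.81], [-0.0, -0.32, -0.0])
0.34 ([-0.23, 0.0, -1.93], [-0.0, -0.34, -0.0])
0.36 ([-0.22, 0.0, -2.04], [-0.0, -0.36, -0.0])
0.38 ([-0.21, 0.0, -2.16], [-0.0, -0.38, -0.0])
0.4 ([-0.2, 0.0, -2.27], [-0.0, -0.4, -0.0])
0.42 ([-0.19, 0.0, -2.39], [-0.0, -0.42, -0.0])
0.44 ([-0.17, 0.0, -2.5], [-0.0, -0.44, -0.0])
0.46 ([-0.15, 0.0, -2.61], [-0.0, -0.46, -0.0])
0.48 ([-0.13, 0.0, -2.73], [-0.0, -0.48, -0.0])
```

The y force is −5.8 N because of about 0.7 mm mis-centring. I relieve that and start lifting. The buffer cannot come before 0.08.

>>> play_rows(
  moves=[
    [[-0.03, 0.07, 0], [0, 0, 0], 3.8],
    [[-0.06, 0.07, -0.11], [0, -0.02, 0], 3.8],
    [[-0.09, 0.07, -0.22], [0, -0.04, 0], 3.8],
    [[-0.12, 0.07, -0.33], [0, -0.06, 0], 3.8],
    [[-0.12, 0.07, -0.33], [0, -0.06, 0], 3.8],
    [[-0.12, 0.07, -0.33], [0, -0.06, 0], 3.8],
  ],
)

```text
time: 7.68
ee_pos: [0.6003, -0.0943, 0.124]
eef_rot: [0.482, 0.871, 0.047, -0.083]
ft_force: [3.3, 0.9, -1.6]
width: 0.0419
```

```bash
cat > st.py <<'E'
from m import *; from bench import *
import sys
for a in sys.argv[1:]: applyrow(json.loads(a))
s=read_state(); p,Rm=load(); Rt=R.from_quat(s["eef_rot"]).as_matrix()
print("t",s["time"],"F door xyz",[round(float(s["ft_force"]@a),2) for a in (xh,yh,zh)],"tq",[round(float(s["torque"]@a),2) for a in (xh,yh,zh)],"w",round(s["width"],4))
e=s["ee_pos"]-p; print("meas-cmd mm door xyz",[round(float(e@a)*1000,2) for a in (xh,yh,zh)],"rot tool",R.from_matrix(Rm.T@Rt).as_rotvec().round(3))
E
python3 st.py '[[-0.12,0.07,-0.33],[0,-0.06,0]]'
```

```text
t 7.675 F door xyz [-0.93, -3.26, -1.58] tq [-0.52, 0.49, -0.04] w 0.0419
meas-cmd mm door xyz [-0.04, -0.27, -1.25] rot tool [-0.001  0.001 -0.   ]
```

>>> play_rows(
  moves=[
    [[-0.03, 0.03, -0.11], [0, -0.02, 0], 3.8],
    [[-0.03, 0.03, -0.11], [0, -0.02, 0], 3.8],
  ],
)

```text
time: 7.92
ee_pos: [0.6007, -0.0949, 0.125]
eef_rot: [0.483, 0.872, 0.042, -0.074]
ft_force: [0.5, -1.4, -1.6]
width: 0.0414
```

>>> play_rows(
  moves=[
    [[-0.03, 0, -0.11], [0, -0.02, 0], 3.8],
    [[-0.03, 0, -0.11], [0, -0.02, 0], 3.8],
  ],
)

```text
time: 8.18
ee_pos: [0.6009, -0.0952, 0.1261]
eef_rot: [0.483, 0.872, 0.037, -0.065]
ft_force: [0.7, -0.2, -3.0]
width: 0.0416
```

```bash
python3 st.py '[[-0.03,0.03,-0.11],[0,-0.02,0]]' '[[-0.03,0,-0.11],[0,-0.02,0]]'
```

```text
t 8.175 F door xyz [-0.52, -0.51, -3.04] tq [-0.05, 0.42, 0.1] w 0.0416
meas-cmd mm door xyz [-0.12, -0.03, -1.18] rot tool [-0.001  0.001 -0.   ]
```

>>> play_rows(
  moves=[
    [[0, 0, 0], [0, 0, 0], 3.8],
  ],
)

```text
time: 8.3
ee_pos: [0.6009, -0.0952, 0.126]
eef_rot: [0.483, 0.872, 0.037, -0.066]
ft_force: [-0.8, -0.8, -2.3]
width: 0.0417
```

>>> play_rows(
  moves=[
    [[-0.015, 0, -0.055], [0, -0.01, 0], 3.8],
    [[-0.015, 0, -0.055], [0, -0.01, 0], 3.8],
  ],
)

```text
time: 8.55
ee_pos: [0.6011, -0.0955, 0.1265]
eef_rot: [0.483, 0.873, 0.035, -0.061]
ft_force: [0.1, -1.1, -2.2]
width: 0.0415
```

No stop yet (0.11). I continue.

>>> play_rows(
  moves=[
    [[-0.03, 0, -0.11], [0, -0.02, 0], 3.8],
    [[-0.03, 0, -0.11], [0, -0.02, 0], 3.8],
  ],
)

```text
time: 8.8
ee_pos: [0.6013, -0.0958, 0.1277]
eef_rot: [0.484, 0.873, 0.03, -0.052]
ft_force: [-0.9, -1.3, -2.9]
width: 0.0413
```

>>> play_rows(
  moves=[
    [[-0.03, 0, -0.11], [0, -0.02, 0], 3.8],
    [[-0.03, 0, -0.11], [0, -0.02, 0], 3.8],
  ],
)

```text
time: 9.05
ee_pos: [0.6016, -0.0961, 0.1287]
eef_rot: [0.484, 0.874, 0.025, -0.043]
ft_force: [-1.7, -1.4, -1.9]
width: 0.0414
```

>>> play_rows(
  moves=[
    [[-0.03, 0, -0.11], [0, -0.02, 0], 3.8],
    [[-0.03, 0, -0.11], [0, -0.02, 0], 3.8],
  ],
)

```text
time: 9.3
ee_pos: [0.6018, -0.0965, 0.1298]
eef_rot: [0.484, 0.874, 0.02, -0.035]
ft_force: [-2.1, -1.4, -2.4]
width: 0.0417
```

>>> play_rows(
  moves=[
    [[-0.03, -0.02, -0.11], [0, -0.02, 0], 3.8],
    [[-0.03, -0.02, -0.11], [0, -0.02, 0], 3.8],
  ],
)

```text
time: 9.55
ee_pos: [0.602, -0.0968, 0.1309]
eef_rot: [0.484, 0.874, 0.015, -0.026]
ft_force: [-0.9, -1.6, -3.0]
width: 0.0417
```

>>> play_rows(
  moves=[
    [[-0.03, -0.01, -0.11], [0, -0.02, 0], 3.8],
    [[-0.03, -0.01, -0.11], [0, -0.02, 0], 3.8],
  ],
)

```text
time: 9.8
ee_pos: [0.6021, -0.0972, 0.132]
eef_rot: [0.484, 0.875, 0.011, -0.017]
ft_force: [-0.2, 0.2, -3.2]
width: 0.0418
```

```bash
python3 st.py '[[-0.015,0,-0.055],[0,-0.01,0]]' '[[-0.03,0,-0.11],[0,-0.02,0]]' '[[-0.03,0,-0.11],[0,-0.02,0]]' '[[-0.03,0,-0.11],[0,-0.02,0]]' '[[-0.03,-0.02,-0.11],[0,-0.02,0]]' '[[-0.03,-0.01,-0.11],[0,-0.02,0]]'
```

```text
t 9.8 F door xyz [0.29, 0.07, -3.18] tq [0.2, 0.24, 0.15] w 0.0418
meas-cmd mm door xyz [-0.18, -0.34, -1.12] rot tool [-0.001  0.    -0.   ]
```

>>> play_rows(
  moves=[
    [[-0.03, 0, -0.11], [0, -0.02, 0], 3.8],
    [[-0.03, 0, -0.11], [0, -0.02, 0], 3.8],
  ],
)

```text
time: 10.05
ee_pos: [0.6023, -0.0974, 0.1331]
eef_rot: [0.484, 0.875, 0.006, -0.008]
ft_force: [0.0, -1.3, -3.5]
width: 0.0416
```

>>> play_rows(
  moves=[
    [[-0.03, 0, -0.11], [0, -0.02, 0], 3.8],
    [[-0.03, 0, -0.11], [0, -0.02, 0], 3.8],
  ],
)

```text
time: 10.3
ee_pos: [0.6025, -0.0977, 0.1342]
eef_rot: [0.484, 0.875, 0.001, 0.0]
ft_force: [1.1, -1.8, -2.5]
width: 0.0416
```

>>> play_rows(
  moves=[
    [[-0.03, 0, -0.11], [0, -0.02, 0], 3.8],
    [[-0.03, 0, -0.11], [0, -0.02, 0], 3.8],
  ],
)

```text
time: 10.55
ee_pos: [0.6027, -0.098, 0.1353]
eef_rot: [0.484, 0.875, -0.004, 0.009]
ft_force: [0.6, -0.1, -3.7]
width: 0.0417
```

>>> play_rows(
  moves=[
    [[-0.03, 0, -0.11], [0, -0.02, 0], 3.8],
    [[-0.03, 0, -0.11], [0, -0.02, 0], 3.8],
  ],
)

```text
time: 10.8
ee_pos: [0.6028, -0.0982, 0.1364]
eef_rot: [0.484, 0.875, -0.009, 0.018]
ft_force: [1.8, -1.7, -4.3]
width: 0.0419
```

>>> play_rows(
  moves=[
    [[0, 0, 0], [0, 0, 0], 3.8],
  ],
)

```text
time: 10.92
ee_pos: [0.6028, -0.0983, 0.1363]
eef_rot: [0.484, 0.875, -0.009, 0.018]
ft_force: [1.2, -0.6, -2.8]
width: 0.0415
```

>>> play_rows(
  moves=[
    [[-0.015, 0, -0.055], [0, -0.01, 0], 3.8],
    [[-0.015, 0, -0.055], [0, -0.01, 0], 3.8],
  ],
)

```text
time: 11.18
ee_pos: [0.6029, -0.0984, 0.1369]
eef_rot: [0.484, 0.875, -0.011, 0.022]
ft_force: [1.4, -0.6, -2.8]
width: 0.0415
```

No buffer yet (0.30).

>>> play_rows(
  moves=[
    [[-0.03, 0, -0.11], [0, -0.02, 0], 3.8],
    [[-0.03, 0, -0.11], [0, -0.02, 0], 3.8],
  ],
)

```text
time: 11.42
ee_pos: [0.603, -0.0986, 0.1381]
eef_rot: [0.484, 0.874, -0.016, 0.031]
ft_force: [3.1, -0.4, -3.0]
width: 0.0415
```

```bash
python3 st.py '[[-0.03,0,-0.11],[0,-0.02,0]]' '[[-0.03,0,-0.11],[0,-0.02,0]]' '[[-0.03,0,-0.11],[0,-0.02,0]]' '[[-0.03,0,-0.11],[0,-0.02,0]]'  '[[-0.015,0,-0.055],[0,-0.01,0]]' '[[-0.03,0,-0.11],[0,-0.02,0]]'
```

```text
t 11.425 F door xyz [-2.02, -2.41, -2.97] tq [-0.32, 0.31, 0.1] w 0.0415
meas-cmd mm door xyz [-0.25, -0.3, -1.1] rot tool [-0.001  0.    -0.   ]
```

>>> play_rows(
  moves=[
    [[-0.05, 0.02, -0.11], [0, -0.02, 0], 3.8],
    [[-0.05, 0.02, -0.11], [0, -0.02, 0], 3.8],
  ],
)

```text
time: 11.68
ee_pos: [0.6032, -0.0988, 0.139]
eef_rot: [0.484, 0.874, -0.021, 0.04]
ft_force: [1.3, -0.2, -3.4]
width: 0.0418
```

>>> play_rows(
  moves=[
    [[-0.03, 0.01, -0.11], [0, -0.02, 0], 3.8],
    [[-0.03, 0.01, -0.11], [0, -0.02, 0], 3.8],
  ],
)

```text
time: 11.92
ee_pos: [0.6032, -0.099, 0.1398]
eef_rot: [0.484, 0.874, -0.026, 0.048]
ft_force: [2.6, -1.3, -8.5]
width: 0.0417
```

>>> play_rows(
  moves=[
    [[0, 0, 0], [0, 0, 0], 3.8],
  ],
)

```text
time: 12.05
ee_pos: [0.6032, -0.099, 0.1398]
eef_rot: [0.484, 0.873, -0.026, 0.048]
ft_force: [1.0, -0.4, -8.9]
width: 0.0413
```

```bash
python3 st.py '[[-0.05,0.02,-0.11],[0,-0.02,0]]' '[[-0.03,0.01,-0.11],[0,-0.02,0]]'
```

```text
t 12.05 F door xyz [-0.91, -0.62, -8.87] tq [-0.27, -0.09, 0.17] w 0.0413
meas-cmd mm door xyz [-0.07, 0.03, -1.59] rot tool [-0.001  0.002  0.   ]
```

Buffer contact confirmed: Fz went from −3.2 to −8.9 N, so about 5.5 N on the rubber, under the 12 N limit. I ease back slightly and start the swing.

```bash
cat > sw.py <<'E'
from m import *
import sys
H=np.array([.4218,-.121,0]); p,Rm=load()
for a in map(float,sys.argv[1:]):
    D=R.from_rotvec([0,0,-a]).as_matrix(); print(a,rel(p,Rm,H+D@(p-H),D@Rm))
E
python3 - <<'E'
from m import *
applyrow([[.02,0,.08],[0,.015,0]])
E
python3 sw.py .01 .02 .03 .04 .05 .1 .15 .2 .25 .3 .35 .4
python3 -c "
from m import *
p,Rm=load();print(p,Rm.round(3))"
```

```text
0.01 ([-0.16, -0.08, 0.02], [0.001, -0.0, 0.01])
0.02 ([-0.33, -0.16, 0.03], [0.002, -0.0, 0.02])
0.03 ([-0.49, -0.24, 0.05], [0.003, -0.0, 0.03])
0.04 ([-0.65, -0.32, 0.06], [0.004, -0.0, 0.04])
0.05 ([-0.81, -0.41, 0.08], [0.005, -0.0, 0.05])
0.1 ([-1.61, -0.86, 0.15], [0.01, -0.0, 0.1])
0.15 ([-2.38, -1.34, 0.23], [0.014, -0.0, 0.149])
0.2 ([-3.12, -1.87, 0.3], [0.019, -0.0, 0.199])
0.25 ([-3.84, -2.43, 0.37], [0.024, -0.0, 0.249])
0.3 ([-4.52, -3.03, 0.43], [0.029, -0.0, 0.299])
0.35 ([-5.18, -3.66, 0.49], [0.033, -0.0, 0.348])
0.4 ([-5.81, -4.32, 0.55], [0.038, -0.0, 0.398])
[ 0.60313163 -0.09883404  0.14059395] [[-0.528  0.848  0.051]
 [ 0.844  0.53  -0.08 ]
 [-0.095  0.    -0.995]]
```

>>> play_rows(
  moves=[
    [[0.02, 0, 0.08], [0, 0.015, 0], 3.8],
    [[0.02, 0, 0.08], [0, 0.015, 0], 3.8],
  ],
)

```text
time: 12.3
ee_pos: [0.6032, -0.0992, 0.1392]
eef_rot: [0.484, 0.874, -0.022, 0.041]
ft_force: [-1.3, -1.1, -5.6]
width: 0.0415
```

>>> play_rows(
  moves=[
    [[-0.16, -0.08, 0.02], [0.001, 0, 0.01], 3.8],
    [[-0.33, -0.16, 0.03], [0.002, 0, 0.02], 3.8],
    [[-0.49, -0.24, 0.05], [0.003, 0, 0.03], 3.8],
    [[-0.65, -0.32, 0.06], [0.004, 0, 0.04], 3.8],
  ],
)

```text
time: 12.8
ee_pos: [0.6041, -0.1067, 0.1395]
eef_rot: [0.502, 0.864, -0.023, 0.041]
ft_force: [-2.8, -0.7, -4.9]
width: 0.0418
```

```bash
python3 st.py '[[-0.65,-0.32,0.06],[0.004,0,0.04]]'
```

```text
t 12.8 F door xyz [0.88, 2.75, -4.87] tq [0.49, -0.39, 0.06] w 0.0418
meas-cmd mm door xyz [-0.65, 0.15, -1.13] rot tool [-0.001  0.001  0.001]
```

Unlatched: the door followed 7 mm with under 1 N of pull. I continue the swing.

>>> play_rows(
  moves=[
    [[-0.4, -0.22, 0.04], [0.002, 0, 0.025], 3.8],
    [[-0.81, -0.43, 0.08], [0.005, 0, 0.05], 3.8],
    [[-1.21, -0.66, 0.12], [0.007, 0, 0.075], 3.8],
    [[-1.61, -0.89, 0.15], [0.01, 0, 0.1], 3.8],
    [[-2.0, -1.13, 0.19], [0.012, 0, 0.125], 3.8],
    [[-2.38, -1.37, 0.23], [0.014, 0, 0.149], 3.8],
    [[-2.38, -1.37, 0.23], [0.014, 0, 0.149], 3.8],
  ],
)

```text
time: 13.68
ee_pos: [0.6042, -0.1344, 0.1394]
eef_rot: [0.565, 0.824, -0.026, 0.039]
ft_force: [-1.1, -0.1, -4.9]
width: 0.0416
```

```bash
sed -i 's/^print("t"/D=R.from_rotvec([0,0,-(np.arctan2(.5303,.8478)-np.arctan2(Rm[1,1],Rm[0,1]))]).as_matrix(); xh=D@xh; yh=D@yh; print("door",np.arctan2(.5303,.8478)-np.arctan2(Rm[1,1],Rm[0,1]))\nprint("t"/' st.py
python3 st.py '[[-2.38,-1.37,0.23],[0.014,0,0.149]]'; python3 sw.py .05 .1 .15 .2 .25 .3
```

```text
door 0.1897675890683576
t 13.675 F door xyz [0.26, 1.08, -4.9] tq [0.3, -0.14, -0.04] w 0.0416
meas-cmd mm door xyz [-0.84, -0.09, -1.23] rot tool [-0.001  0.001  0.001]
0.05 ([-0.81, -0.41, 0.08], [0.005, -0.0, 0.05])
0.1 ([-1.6, -0.86, 0.15], [0.01, -0.0, 0.1])
0.15 ([-2.37, -1.34, 0.23], [0.014, -0.0, 0.149])
0.2 ([-3.11, -1.87, 0.3], [0.019, -0.0, 0.199])
0.25 ([-3.83, -2.43, 0.36], [0.024, -0.0, 0.249])
0.3 ([-4.52, -3.03, 0.43], [0.029, -0.0, 0.299])
```

>>> play_rows(
  moves=[
    [[-0.81, -0.42, 0.08], [0.005, 0, 0.05], 3.8],
    [[-1.6, -0.87, 0.15], [0.01, 0, 0.1], 3.8],
    [[-2.37, -1.35, 0.23], [0.014, 0, 0.149], 3.8],
    [[-3.11, -1.88, 0.3], [0.019, 0, 0.199], 3.8],
    [[-3.83, -2.44, 0.36], [0.024, 0, 0.249], 3.8],
    [[-4.52, -3.04, 0.43], [0.029, 0, 0.299], 3.8],
    [[-4.52, -3.04, 0.43], [0.029, 0, 0.299], 3.8],
  ],
)

```text
time: 14.55
ee_pos: [0.592, -0.1882, 0.1393]
eef_rot: [0.683, 0.729, -0.032, 0.035]
ft_force: [0.3, 0.5, -5.2]
width: 0.0418
```

```bash
python3 st.py '[[-4.52,-3.04,0.43],[0.029,0,0.299]]'; python3 sw.py .05 .1 .15 .2 .25 .3
```

```text
door 0.4901703087663849
t 14.55 F door xyz [0.51, -0.38, -5.25] tq [-0.11, -0.09, -0.16] w 0.0418
meas-cmd mm door xyz [-1.31, -0.04, -1.24] rot tool [-0.001  0.001  0.003]
0.05 ([-0.81, -0.41, 0.08], [0.005, -0.0, 0.05])
0.1 ([-1.6, -0.86, 0.15], [0.009, -0.0, 0.1])
0.15 ([-2.37, -1.34, 0.23], [0.014, -0.0, 0.149])
0.2 ([-3.11, -1.87, 0.3], [0.019, -0.0, 0.199])
0.25 ([-3.83, -2.43, 0.36], [0.024, -0.0, 0.249])
0.3 ([-4.51, -3.03, 0.43], [0.028, -0.0, 0.299])
```

>>> play_rows(
  moves=[
    [[-0.81, -0.41, 0.08], [0.005, 0, 0.05], 3.8],
    [[-1.6, -0.86, 0.15], [0.01, 0, 0.1], 3.8],
    [[-2.37, -1.34, 0.23], [0.014, 0, 0.149], 3.8],
    [[-3.11, -1.87, 0.3], [0.019, 0, 0.199], 3.8],
    [[-3.83, -2.43, 0.36], [0.024, 0, 0.249], 3.8],
    [[-4.52, -3.03, 0.43], [0.029, 0, 0.299], 3.8],
    [[-4.52, -3.03, 0.43], [0.029, 0, 0.299], 3.8],
  ],
)

```text
time: 15.42
ee_pos: [0.5645, -0.2355, 0.1392]
eef_rot: [0.784, 0.619, -0.037, 0.029]
ft_force: [0.9, -0.0, -3.3]
width: 0.0417
```

```bash
python3 st.py '[[-4.52,-3.03,0.43],[0.029,0,0.299]]'; python3 -c "
from bench import *
print(read_state()['joint_positions'].round(2))"
```

```text
door 0.7905730112870681
t 15.425 F door xyz [0.15, -0.85, -3.28] tq [-0.36, -0.08, -0.19] w 0.0417
meas-cmd mm door xyz [-1.19, -0.03, -1.37] rot tool [0.    0.001 0.003]
[-0.26  0.41  0.67  1.65 -0.17  1.16  0.2 ]
```

>>> play_rows(
  moves=[
    [[-0.81, -0.41, 0.08], [0.005, 0, 0.05], 3.8],
    [[-1.6, -0.86, 0.15], [0.01, 0, 0.1], 3.8],
    [[-2.37, -1.34, 0.23], [0.014, 0, 0.149], 3.8],
    [[-3.11, -1.87, 0.3], [0.019, 0, 0.199], 3.8],
    [[-3.83, -2.43, 0.36], [0.024, 0, 0.249], 3.8],
    [[-4.52, -3.03, 0.43], [0.029, 0, 0.299], 3.8],
    [[-4.52, -3.03, 0.43], [0.029, 0, 0.299], 3.8],
  ],
)

```text
time: 16.3
ee_pos: [0.5244, -0.2724, 0.1391]
eef_rot: [0.868, 0.495, -0.041, 0.023]
ft_force: [1.4, -0.5, -3.8]
width: 0.0414
```

```bash
python3 st.py '[[-4.52,-3.03,0.43],[0.029,0,0.299]]'; python3 -c "
from bench import *
print(read_state()['joint_positions'].round(2))"
```

```text
door 1.0909758227329336
t 16.3 F door xyz [0.22, -1.45, -3.79] tq [-0.47, -0.12, -0.23] w 0.0414
meas-cmd mm door xyz [-0.94, -0.01, -1.53] rot tool [0.001 0.001 0.002]
[-0.25  0.39  0.75  1.69 -0.18  1.17 -0.  ]
```

>>> play_rows(
  moves=[
    [[-0.81, -0.4, 0.08], [0.005, 0, 0.05], 3.8],
    [[-1.6, -0.85, 0.15], [0.01, 0, 0.1], 3.8],
    [[-2.37, -1.33, 0.23], [0.014, 0, 0.149], 3.8],
    [[-3.11, -1.86, 0.3], [0.019, 0, 0.199], 3.8],
    [[-3.83, -2.42, 0.36], [0.024, 0, 0.249], 3.8],
    [[-3.83, -2.42, 0.36], [0.024, 0, 0.249], 3.8],
    [[-3.83, -2.42, 0.36], [0.024, 0, 0.249], 3.8],
  ],
)

```text
time: 17.18
ee_pos: [0.4848, -0.2926, 0.1391]
eef_rot: [0.922, 0.384, -0.044, 0.017]
ft_force: [-0.4, -0.9, -3.6]
width: 0.0417
```

```bash
python3 st.py '[[-3.83,-2.42,0.36],[0.024,0,0.249]]'; python3 - <<'E'
from m import *; from bench import *
w=camera("side"); cv2.imwrite("pics/s4.png",w["frame"][:,:,::-1])
p,Rm=load()
ro=p-.019*Rm[:,2]; d=1.341
D=R.from_rotvec([0,0,-d]).as_matrix(); X=D@xh; Y=D@yh
piv=ro+.0533*X-.0088*zh
for a in (.1,.2,.3):
    M=R.from_rotvec(-a*Y).as_matrix(); print(rel(p,Rm,piv+M@(p-piv),M@Rm))
E
```

```text
door 1.3411298328278969
t 17.175 F door xyz [-0.87, -0.36, -3.59] tq [-0.2, -0.05, -0.09] w 0.0417
meas-cmd mm door xyz [0.15, -0.33, -1.61] rot tool [ 0.001  0.001 -0.001]
([0.18, 0.0, 0.53], [0.0, 0.1, -0.0])
([0.41, 0.0, 1.04], [0.0, 0.2, -0.0])
([0.69, 0.0, 1.52], [0.0, 0.3, -0.0])
```

View pics/s4.png

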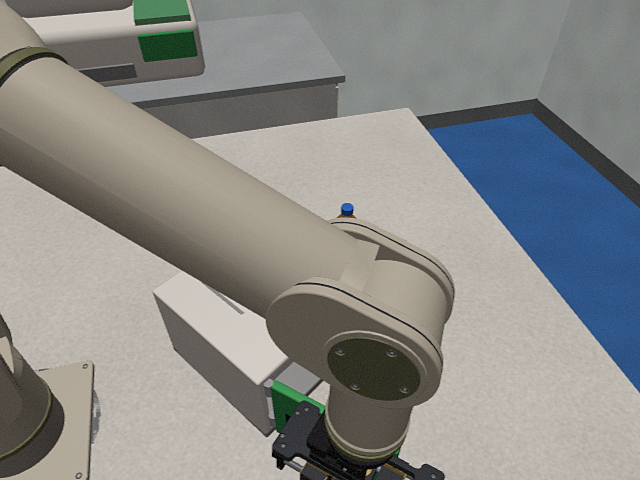

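The side view shows the door open, with the gripper at about (350,450) still on the paddle. I lower the paddle under control, then release and back off along the tool axis.

>>> play_rows(
  moves=[
    [[0.08, 0, 0.27], [0, 0.05, 0], 3.8],
    [[0.18, 0, 0.53], [0, 0.1, 0], 3.8],
    [[0.29, 0, 0.79], [0, 0.15, 0], 3.8],
    [[0.41, 0, 1.04], [0, 0.2, 0], 3.8],
    [[0.55, 0, 1.28], [0, 0.25, 0], 3.8],
    [[0.69, 0, 1.52], [0, 0.3, 0], 3.8],
    [[0.69, 0, 1.52], [0, 0.3, 0], 3.8],
  ],
)

```text
time: 18.1
ee_pos: [0.4881, -0.2888, 0.1232]
eef_rot: [0.919, 0.382, 0.094, -0.041]
ft_force: [-1.4, 2.1, -2.4]
width: 0.0417
```

```bash
python3 st.py '[[0.69,0,1.52],[0,0.3,0]]'
```

```text
door 1.3411298328278969
t 18.1 F door xyz [0.52, 2.45, -2.38] tq [0.1, 0.13, -0.16] w 0.0417
meas-cmd mm door xyz [-0.3, -0.07, -1.71] rot tool [0.001 0.001 0.001]
```

>>> play_rows(
  moves=[
    [[0, 0, 0], [0, 0, 0], 7.5],
    [[0, 0, 0], [0, 0, 0], 7.5],
    [[0, 0, 0], [0, 0, 0], 7.5],
    [[0, 0, 0], [0, 0, 0], 7.5],
    [[0, 0, 0], [0, 0, 0], 7.5],
  ],
)

```text
time: 18.73
ee_pos: [0.4887, -0.2888, 0.1234]
eef_rot: [0.918, 0.382, 0.094, -0.04]
ft_force: [0.6, -0.6, -0.8]
width: 0.0742
```

```bash
python3 st.py; python3 - <<'E'
from bench import *; import cv2
w=camera("wrist"); cv2.imwrite("pics/w5.png",w["frame"][:,:,::-1])
E
```

```text
door 1.3411298328278969
t 18.725 F door xyz [-0.02, -0.86, -0.82] tq [-0.02, 0.4, -0.03] w 0.0742
meas-cmd mm door xyz [0.11, -0.4, -1.53] rot tool [0.001 0.001 0.   ]
```

View pics/w5.png

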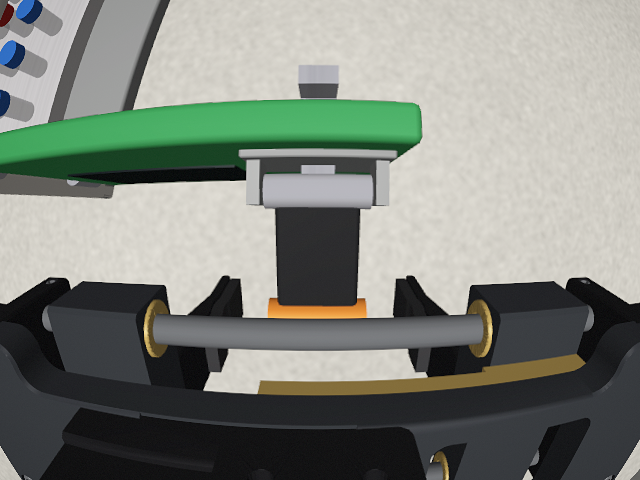

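The roll (268–366) is free between the open pads (240 and 396), with the door open and its pawl showing behind. I retreat along the tool axis.

>>> play_rows(
  moves=[
    [[0, 0, -1], [0, 0, 0], 7.5],
    [[0, 0, -3], [0, 0, 0], 7.5],
    [[0, 0, -6], [0, 0, 0], 7.5],
    [[0, 0, -10], [0, 0, 0], 7.5],
    [[0, 0, -14], [0, 0, 0], 7.5],
    [[-2, 0, -17], [0, 0, 0], 7.5],
    [[-4, 0, -19], [0, 0, 0], 7.5],
    [[-4, 0, -19], [0, 0, 0], 7.5],
  ],
)

```text
time: 19.77
ee_pos: [0.4325, -0.3467, 0.3038]
eef_rot: [0.919, 0.38, 0.096, -0.039]
ft_force: [0.1, 0.2, -0.3]
width: 0.0751
```

>>> play_rows(
  moves=[
    [[0, 0, 0], [0, 0, 0], 7.5],
    [[0, 0, 0], [0, 0, 0], 7.5],
    [[0, 0, 0], [0, 0, 0], 7.5],
  ],
)

```text
time: 20.15
ee_pos: [0.4342, -0.3436, 0.3008]
eef_rot: [0.918, 0.382, 0.094, -0.041]
ft_force: [0.5, -0.4, 0.6]
width: 0.075
```

```bash
python3 st.py '[[-4,0,-19],[0,0,0]]'; python3 - <<'E'
from m import *; from bench import *
w=camera("wrist"); cv2.imwrite("pics/w6.png",w["frame"][:,:,::-1])
t=camera("top"); cv2.imwrite("pics/t6.png",cv2.convertScaleAbs(t["frame"][:,:,::-1],alpha=2))
E
```

```text
door 1.3411298328278969
t 20.15 F door xyz [0.1, -0.6, 0.64] tq [-0.0, 0.39, 0.01] w 0.075
meas-cmd mm door xyz [0.55, -0.26, -2.06] rot tool [ 0.002  0.001 -0.001]
```

View pics/w6.png

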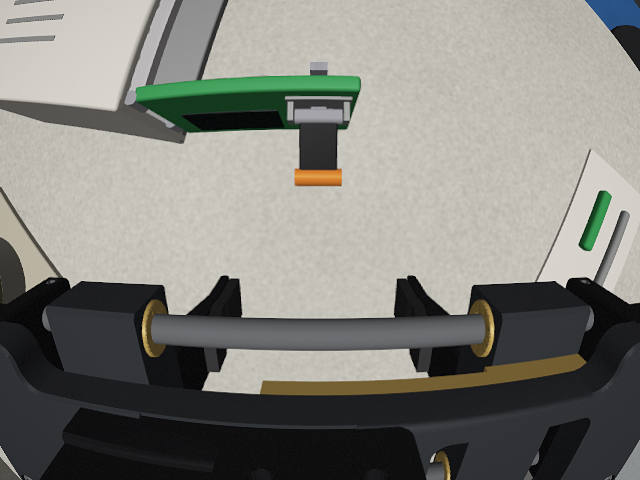

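View pics/t6.png

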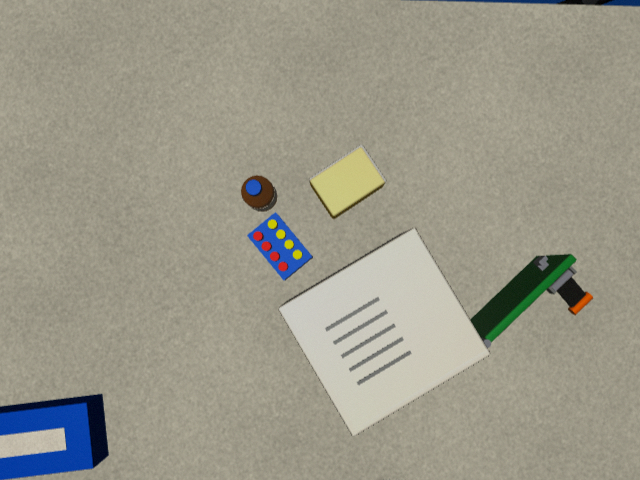

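The top view shows the door wide open, from hinge (488,345) to edge (572,258), about 73° in the image. The bottle, rack and tip box are at their original pixels. I check the paddle height, then hand in.

```bash
python3 - <<'E'
from m import *; from bench import *
w=camera("wrist"); t=camera("top")
print(orange(t)[0])
h=cv2.cvtColor(w["frame"],cv2.COLOR_RGB2HSV)
m=((h[...,0]>=4)&(h[...,0]<=18)&(h[...,1]>140)&(h[...,2]>70)); m[:150]=0;m[200:]=0
ys,xs=np.nonzero(m); a=np.array([(xs.min()+xs.max())/2,(ys.min()+ys.max())/2])
b=np.array(max(orange(t)[0],key=lambda o:o[0][4])[1])
r=least_squares(lambda X:np.r_[fish(w,X)-a,proj(t,X)[0]-b],[.49,-.28,.14]);print(a,b,r.x,r.fun)
H=np.array([.4218,-.121]); d=r.x[:2]-H
print("angle deg from shut",np.degrees(np.arctan2(.022,.180)-np.arctan2(d[1],d[0])),np.hypot(*d))
for q in ("tube_rack","reagent_bottle","tip_box"): print(q,recognise(t,q)[:1])
close_job()
E
```

```text
[([571, 293, 22, 21, 160], [581.6, 303.2])]
[318.  176.5] [581.6 303.2] [ 0.48501299 -0.29047591  0.14863044] [-0.11260152  0.07171348  0.06253632 -0.24933378]
angle deg from shut 76.51319296798432 0.18088108388356303
tube_rack [{'at': [281.2, 247.1], 'conf': 0.57}]
reagent_bottle [{'at': [260.6, 195.5], 'conf': 0.77}]
tip_box [{'at': [347.0, 179.3], 'conf': 0.98}]
the job is handed in; nothing more can be done
```

The door stands open about 76°, the gripper has let go, and the job is handed in. I used roughly 20 s of the 64 s.

- **Lifting the paddle:** I pinched the orange roll by its ends and lifted in steps of about 1 mm along its arc. The upward load stayed near 3 N until about 0.36 rad, then rose to 8.9 N, so about 5.5 N on the rubber buffer. I eased back slightly to leave a light touch.
- **Swinging the door:** I held the paddle up through the whole swing. The pull along the door's direction stayed below about 1 N, including at the moment it came unlatched.
- **Letting go:** I lowered the paddle under control to near its rest position, opened the gripper and backed away. The wrist force then read about zero.

**Last checks:**
- **Door angle:** the commanded swing was 1.34 rad (77°). The roll's final position gives 76.5°, and the top view read by eye gives about 73°. All are above sixty degrees.
- **Bench items:** the rack, bottle and tip box are at the same pixels as before.
- **Paddle height (disagrees):** locating the roll from the wrist and top cameras put it at 149 mm, against 139 mm at rest. Those two views meet at a shallow angle and each calibration is good only to about 2 mm, so the height is weakly determined. The paddle looks down in the pictures and nothing was touching it, but I did not get a precise confirmation that it sprang fully back.

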